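# Park the gliding vanity caddy at its mark

### The job

Slide the heavy toiletries caddy along its rail to the robot's left until its pointer stands right opposite the chrome ball post, and leave it there fully at rest, untouched. It glides almost without friction: push it and brake it with light touches only on the faces of its two soft sprung buffers, not on the tray or its boxes, never let it run into either end stop, and leave the other toiletries alone.

Things in the scene. Friction and masses are not known exactly. Their poses are not given: they have to be found in the camera images.
- rail: Fixed chrome rail on the counter, 900 mm long along its own y axis (y points to the robot's left), 130 mm wide, turned a few degrees either way; origin at its centre on the counter. A stop block 75 mm high at each end, inner faces at y = -420 and +420 mm.
- carriage (a joint): Travel of the caddy along the rail's y in m: 0 touching the right-hand stop, 0.36 touching the left-hand stop, growing to the robot's left. Caddy centre at y = value - 0.18 in the rail's frame. Bearings: viscous drag about 0.15 N s/m, dry drag about 0.004 N, so it coasts far.
- tray (a point): The caddy: grey stone tray 120 (x) by 480 (y) by 15 mm gliding on the rail, axes as the rail's; this point is the centre of its underside, 30 mm above the counter, upper face at 45 mm. At each end a bamboo box 116 x 100 mm, top at 107 mm, with a 12 mm high ceramic knob. About 3 kg nominal with all it carries (up to a quarter lighter or heavier).
- pointer (a point): Tip of the small brass pointer, 20 mm long and 16 mm wide, on the middle of the caddy's far (+x) edge, at tray x = 80 mm, y = 0, 40 mm above the counter.
- buffer_left: Sprung buffer projecting 50 mm from the left box: block 94 mm wide (x), 46 mm high (top 97 mm above counter), flat dark face; origin at the face's centre, 74 mm above the counter, 90 mm left (+y) of the caddy's centre when free. Pushed left it drives the caddy through a 15 N/m spring, stroke 45 mm, hardly damped, 0.05 kg. Fingers enter the 180 mm gap between the two faces from above.
- buffer_right: Same buffer on the right box, facing left; origin at its face's centre, 90 mm right (-y) of the caddy's centre when free, 74 mm above the counter. Pushed right it brakes a caddy gliding left. Same 15 N/m spring, 45 mm stroke; a caddy that runs onto a motionless finger bounces back.
- mark: Fixed chrome post with a 30 mm ball on top, 71 mm high, standing on the counter beyond the rail's far edge, 105 mm from the rail's centre line; origin at its foot centre. The caddy must stop with its pointer at the same rail y as this post.
- cup: White ceramic cup, 76 mm wide, 90 mm high, beyond the rail. Leave alone. Origin under its centre.
- atomiser: Glass atomiser, 64 mm wide, 98 mm high with a chrome twist cap, beyond the rail. Leave alone. Origin under its centre.
- brush: Bamboo nail brush 45 x 95 x 32 mm lying between the robot and the rail. Leave alone. Origin under its centre.
- clip: Amber plastic hair clip 30 x 85 x 26 mm lying between the robot and the rail. Leave alone. Origin under its centre.
Things that resemble listed ones, but are neither listed nor needed, are in the scene too. There is more than one size of the mark; the job needs the middle-sized.

How it is judged (in metres and radians):
On the way, in this order (a step that is already met when the one before it is completed fails the run):
1. the caddy is under way to the left (distance of pointer from where it was at the start of the episode above 0.03 m and velocity of joint carriage above 0.01 m/s), for 0.2 s.
2. the caddy stands still at the mark for 3 s (y of pointer in the frame of mark between -0.012 and 0.012 m and velocity of joint carriage between -0.005 and 0.005 m/s), for 3 s.
At the end, for the whole second after the job is handed in: The caddy's pointer stands within 12 mm of the ball post along the rail, has stood still there for 3 s, moves slower than 5 mm/s, and the robot touches nothing (all of step 2).
It fails at once if the caddy struck an end stop (value of joint carriage above 0.358 m or value of joint carriage below 0.002 m).
It fails at once if the tray or its boxes were pushed directly with more than 1.5 N (contact force between any of the fingers, the arm and carriage_c0 above 1.5 N or contact force between any of the fingers, the arm and carriage_c1 above 1.5 N or contact force between any of the fingers, the arm and carriage_c2 above 1.5 N or contact force between any of the fingers, the arm and carriage_c3 above 1.5 N or contact force between any of the fingers, the arm and carriage_c4 above 1.5 N or contact force between any of the fingers, the arm and carriage_c5 above 1.5 N).
It fails at once if a buffer was pressed with more than 5 N (contact force between any of the fingers, the arm and buffer_left above 5 N or contact force between any of the fingers, the arm and buffer_right above 5 N).
It fails at once if the other toiletries were disturbed (distance of any of cup, atomiser, brush, clip from where it was at the start of the episode above 0.02 m).
It also fails if it takes over 42 s, if anything falls off the work surface, if the arm or the gripper's body presses on something with over 40 N, if the wrist force passes 120 N, or if a joint passes its speed limit or range.

### The arm

A 6-joint arm with a two-finger parallel gripper is mounted at the origin on the work surface. World frame = base frame: x ahead of the robot, y to its left, z up, the work surface at z = 0. Lengths are in mm, angles in rad, forces in N, time in s.
With the tool pointing down it reaches from about 375 to 825 mm from the base axis. Payload 5.5 kg.
Tool frame: the origin (TCP) lies on the centre line of the jaws, within the pads' length; the fingertips stand 17 mm ahead of it and the grasp point (between the pads) lies 2 mm behind it; z points along the fingers, y is the direction in which the jaws open and shut (so a half turn about z gives the same grasp; the last joint's range is limited). The gripper opens to 85 mm and grips with 20 to 120 N. Pads are 22 mm wide; open, the fingers measure 114 mm over their backs; the gripper's body (76 mm by 85 mm) begins 54 mm behind the grasp point. The pads swing forward as they close: fully open they stand 13 mm farther back than shut.
Start: joints at [1.15, 0.314, -0.047, 1.21, 0, 1.571], TCP at [245.091, 547.654, 248.299] pointing down, gripper open.
Joint ranges: [-2.67, 2.67], [-0.69, 1.73], [-1.03, 1.25], [-2.08, 2.16], [-1.42, 1.45], [-3.14, 3.14]. Speed limits (rad/s): [2.39, 2.39, 3.01, 3.14, 3.14, 3.14].

### API

Orientations are given as a unit quaternion [x, y, z, w].
In Python, from plant import * gives the robot as it stands.
- The arm moves only by the shell command python3 -m pendant 'ROWS' [FORCE]. ROWS is JSON, a list of rows, each an object with "claw": the opening, from 0 (shut) to 1 (fully open); "offset": the shift along the world's x, y, z in cm, a list of three; "turn": the turn, a rotation vector about the world's x, y, z in rad, a list of three. In form: [{"claw": claw, "offset": [x, y, z], "turn": [wx, wy, wz]}, ...]. A call has 1 to 10 rows; each row shifts and turns the commanded pose from where the row before left it; what a row does not reach is not made up. A row lasts 1/10 s, in which the tool goes at most 50 mm and 8.59 degrees, less where a joint would pass 70% of its speed; a pose out of reach is approached as far as the arm can. A call is refused whole if a number of a shift passes 5 or a number of a turn 0.15, either way. A call with a gripper value outside its range is refused whole. The fingers move at their own pace and stop on an object; FORCE is the grip in N (left out, the last holds). Time passes only in rows, so rows that do not move let the fingers close. It gives the time, the measured TCP pose, the force and the opening at its end, in the units of the state.
- sense(): the state, without advancing time (a new reading comes with each control period).
- snapshot(name): name is "side" or "top"; returns the picture (400x640x3 uint8, red, green, blue); there is no depth.
- get_calibration(name): a dict with "fx", "fy", "cx", "cy" (pixels), "R" (3x3) and "t" (3): a world point X has camera coordinates R X + t. Camera axes: x right, y down, z forward; pixel columns grow to the right and rows downward; lengths in mm; the calibration is good to about 2 mm. A picture is of the moment at which its call begins. get_calibration takes no time and is no camera call.
- job_done(): hands the job in, once; it reports no verdict.
The state is a dict: "time": time; "joint_positions": joint angles; "qd": joint speeds; "joint_torque": joint torques, N m; "position": TCP position; "orientation": TCP orientation; "ft_force": force on the tool from outside, world axes, zero at the start; "wrist_torque": the same for the moment, N m; "grip_width": finger opening in mm.
Only numpy, scipy, OpenCV 4.12 (cv2) and the standard library are available. Lean on these libraries where they do the work, as an engineer would, in place of code of your own. Each camera call takes 0.05 s, during which the arm holds its last target. There are 200 camera calls.

## Working session

There is one attempt and no reset: what is moved stays moved. The work goes in short steps, Python scripts to look and compute and a shell command to move; the robot and the scene stay as the last step left them, time stands still between calls to the robot, and variables do not carry over. Pictures are saved under pics/ and viewed, about 8 in all and at most 12, crops included, and the job is handed in when it is done.

```bash
mkdir -p pics; ls; python3 - <<'E'
from plant import *
import cv2
for n in("top","side"):
    im=snapshot(n); cv2.imwrite(f"pics/{n}0.png",im[:,:,::-1])
    c=get_calibration(n); print(n,c)
print(sense())
E
```

```text
pics
top {'fx': 466.0036037328919, 'fy': 466.0036037328919, 'cx': 324.08852452397934, 'cy': 204.5480231961123, 'R': array([[-0.02742589, -0.99922067, -0.02838794],
       [-0.98965054,  0.03114285, -0.14007833],
       [ 0.14085324,  0.02425237, -0.98973339]]), 't': array([  34.1415259 ,  537.42270093, 1054.12347925])}
side {'fx': 420.93937124100853, 'fy': 420.93937124100853, 'cx': 314.95813602354457, 'cy': 201.28312953023638, 'R': array([[ 0.90513421, -0.42508657,  0.00578552],
       [-0.24525619, -0.53324174, -0.80963118],
       [ 0.34724842,  0.73140594, -0.58691045]]), 't': array([-488.6789768 ,  171.49345924,  769.72188829])}
{'time': 0.1, 'joint_positions': array([ 1.15000573e+00,  3.14195859e-01, -4.79951603e-02,  1.21022041e+00,
       -7.82089480e-08,  1.57078950e+00]), 'qd': array([-0.00038227, -0.0011846 ,  0.00341748,  0.00282522, -0.00310941,
       -0.00033442]), 'joint_torque': array([ 1.73328003e-04, -5.40768600e+01,  3.40541911e+01,  1.11863692e-02,
        2.74132572e-05, -1.35916375e-05]), 'position': array([244.87942978, 547.19068313, 247.48942028]), 'orientation': array([ 2.08843091e-01,  9.77948828e-01, -7.89751032e-04, -1.68618698e-04]), 'ft_force': array([-0.57511239, -0.35348806, -0.31054746]), 'wrist_torque': array([ 0.00573904, -0.00154879, -0.03226152]), 'grip_width': 85.67087556052763}
```

View pics/top0.png

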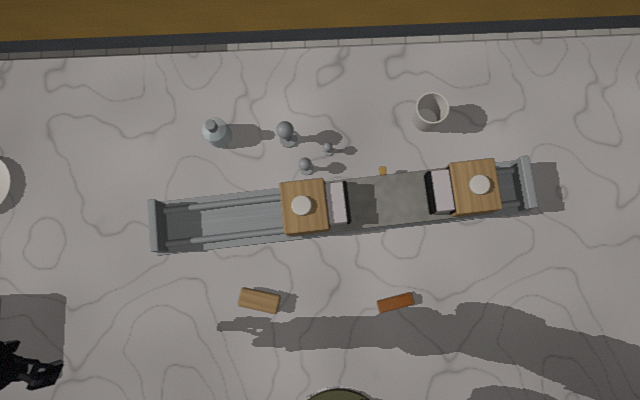

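View pics/side0.png

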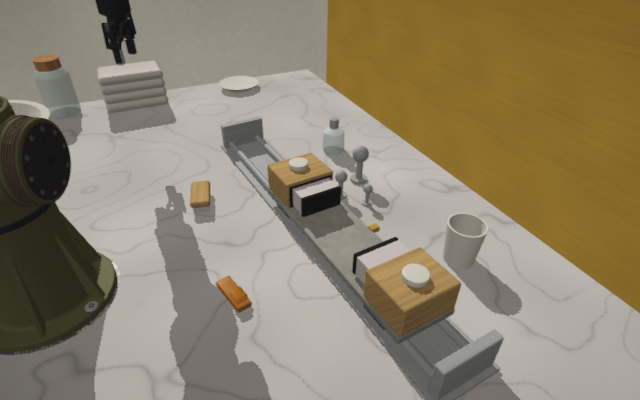

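The top view shows three ball posts: large (285,131), middle (305,164) and small (328,148). The middle-sized one at (305,164) fits the description. I'll enlarge that area to confirm it and to get the rail corners.

```bash
python3 - <<'E'
import cv2
im=cv2.imread("pics/top0.png")
a=cv2.resize(im[115:260,140:340],None,fx=4,fy=4,interpolation=cv2.INTER_CUBIC)
b=cv2.resize(im[145:255,360:560],None,fx=4,fy=4,interpolation=cv2.INTER_CUBIC)
cv2.imwrite("pics/ca.png",a);cv2.imwrite("pics/cb.png",b)
E
```

```text
(no output)
```

View pics/ca.png

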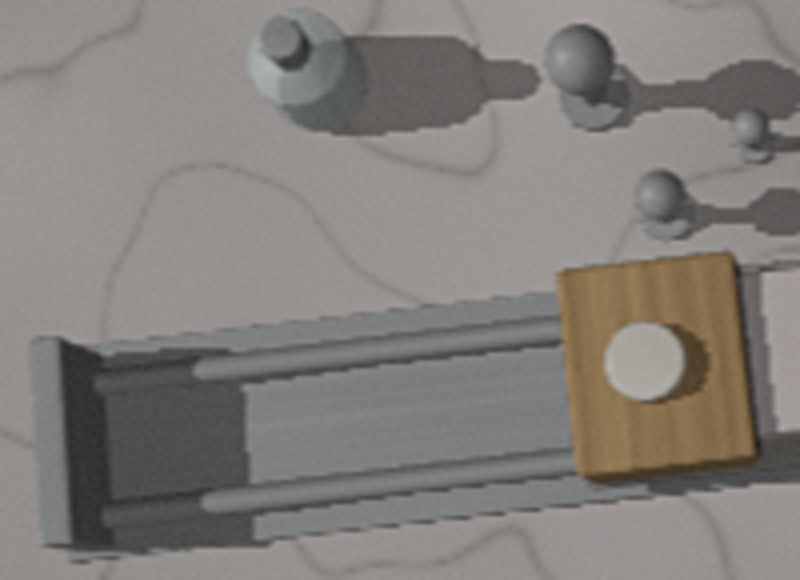

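View pics/cb.png

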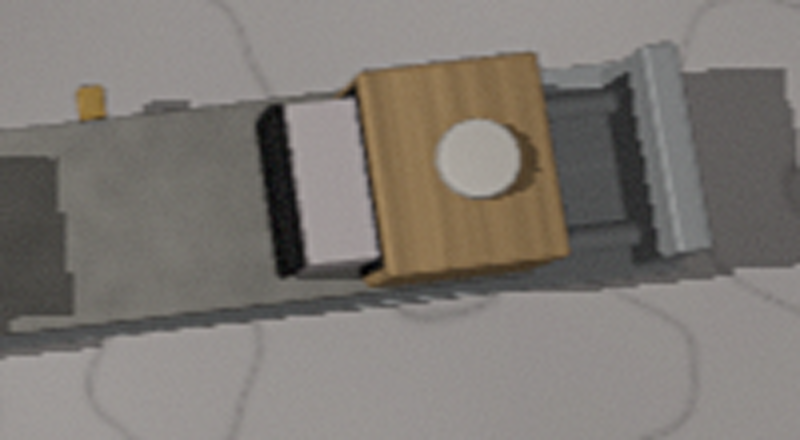

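The crops confirm the mark: the middle ball is at (305.2,164), with its foot at (307,170.5). The knobs are at (301.5,205.2) and (479.5,184.5), and the pointer tip is at (382.7,167).

```bash
cat > h.py <<'E'
from plant import *
import numpy as np, cv2
def ray(n,u,v,z):
    c=get_calibration(n);R=np.array(c['R']);t=np.array(c['t'])
    d=R.T@np.array([(u-c['cx'])/c['fx'],(v-c['cy'])/c['fy'],1]);o=-R.T@t
    return o+d*(z-o[2])/d[2]
def px(n,X):
    c=get_calibration(n);q=np.array(c['R'])@np.array(X)+np.array(c['t'])
    return np.array([c['cx']+c['fx']*q[0]/q[2],c['cy']+c['fy']*q[1]/q[2]])
E
python3 - <<'E'
from h import *
np.set_printoptions(precision=1,suppress=True)
T=lambda u,v,z:ray("top",u,v,z)
kl,kr=T(301.5,205.2,119),T(479.5,184.5,119)
sl=(T(154.5,199.5,75)+T(158,251.3,75))/2; sr=(T(518.75,157.5,75)+T(526.3,208,75))/2
print("knobs",kl,kr,np.linalg.norm(kl-kr),"stops",sl,sr,np.linalg.norm(sl-sr))
for a,b in((kl,kr),(sl,sr)):
    d=a-b;print("yaw",np.arctan2(-d[0],d[1]))
d=(kl-kr)[:2];d/=np.linalg.norm(d);n=np.array([d[1],-d[0]])
c=((kl+kr)/2)[:2];s=((sl+sr)/2)[:2]
print("ydir",d,"xdir",n,"carr centre",c,"rail centre",s)
print("carriage",180+(c-s)@d,"lateral",(c-s)@n)
for nm,P in(("ball",T(305.2,164,56)),("foot",T(307,170.5,3)),("ptr",T(382.7,166.8,41)),("big",T(284.7,129.5,80)),("small",T(327.7,147,40)),
  ("cup",T(431,107,90)),("atom",T(210.5,127,98)),("brush",T(259,300,32)),("clip",T(395,303,26))):
    print(nm,P,"rel carr x,y",(P[:2]-c)@n,(P[:2]-c)@d)
E
```

```text
knobs [526.8  65.4 119. ] [ 559.9 -320.8  119. ] 387.6579988128511 stops [497.6 400.4  75. ] [ 568.9 -430.8   75. ] 834.2288484926277
yaw 0.08541172086213307
yaw 0.08562267666220835
ydir [-0.1  1. ] xdir [1.  0.1] carr centre [ 543.4 -127.7] rail centre [533.3 -15.2]
carriage 67.06533546387519 lateral 0.4694973094309933
ball [632.8  59.4  56. ] rel carr x,y 105.02815431351371 178.78294773929554
foot [628.7  58.7   3. ] rel carr x,y 100.94110957427084 178.43990947608353
ptr [ 623.3 -122.4   41. ] rel carr x,y 80.0930678190442 -1.5016452964990004
big [710.3 103.5  80. ] rel carr x,y 186.07640989367627 216.15506338887863
small [676.1   5.9  40. ] rel carr x,y 143.611773123128 121.75552661804109
cup [ 748.2 -233.4   90. ] rel carr x,y 195.05128534596372 -122.78786088756375
atom [716.7 271.4  98. ] rel carr x,y 206.79184693285458 382.87717311103086
brush [322.1 174.3  32. ] rel carr x,y -194.68332453821694 319.7411452870408
clip [ 307.  -137.7   26. ] rel carr x,y -236.37909864476467 10.21400808849105
```

```bash
python3 -m pendant '[{"claw":0,"offset":[1.84,-3.94,-0.3],"turn":[0,0,0.0]},{"claw":0,"offset":[1.84,-3.94,-0.3],"turn":[0,0,0.1]},{"claw":0,"offset":[1.84,-3.94,-0.3],"turn":[0,0,0.1]},{"claw":0,"offset":[1.84,-3.94,-0.3],"turn":[0,0,0.1]},{"claw":0,"offset":[1.84,-3.94,-0.3],"turn":[0,0,0.1]},{"claw":0,"offset":[1.84,-3.94,-0.3],"turn":[0,0,0.1]},{"claw":0,"offset":[1.84,-3.94,-0.3],"turn":[0,0,0.006]},{"claw":0,"offset":[1.84,-3.94,-0.3],"turn":[0,0,0]},{"claw":0,"offset":[1.84,-3.94,-0.3],"turn":[0,0,0]},{"claw":0,"offset":[1.84,-3.94,-0.3],"turn":[0,0,0]}]' 20
python3 -m pendant '[{"claw":0,"offset":[1.84,-3.94,-0.3],"turn":[0,0,0]},{"claw":0,"offset":[1.84,-3.94,-0.3],"turn":[0,0,0]},{"claw":0,"offset":[1.84,-3.94,-0.3],"turn":[0,0,0]},{"claw":0,"offset":[1.84,-3.94,-0.3],"turn":[0,0,0]},{"claw":0,"offset":[1.84,-3.94,-0.3],"turn":[0,0,0]},{"claw":0,"offset":[1.84,-3.94,-0.3],"turn":[0,0,0]},{"claw":0,"offset":[0,0,0],"turn":[0,0,0]},{"claw":0,"offset":[0,0,0],"turn":[0,0,0]}]'
python3 -c "
from h import *
im=snapshot('top');cv2.imwrite('pics/t1.png',cv2.resize(im[100:270,250:530,::-1],None,fx=2.8,fy=2.8))
s=sense();print(s['joint_positions'],s['ft_force'])"
```

```text
time: 1.1
position: [429.3, 151.9, 218.1]
orientation: [-0.043, 0.999, -0.0, -0.0]
ft_force: [0.5, -0.2, -0.4]
grip_width: 0.2
time: 1.9
position: [539.1, -83.4, 199.6]
orientation: [-0.042, 0.999, 0.0, -0.001]
ft_force: [-0.4, 0.3, -0.2]
grip_width: -0.5
[-1.52204381e-01  2.36787150e-01 -2.61327835e-01  1.07424863e+00
  4.77674576e-04 -2.36829025e-01] [ 0.23188233 -0.064817    0.16225096]
```

View pics/t1.png

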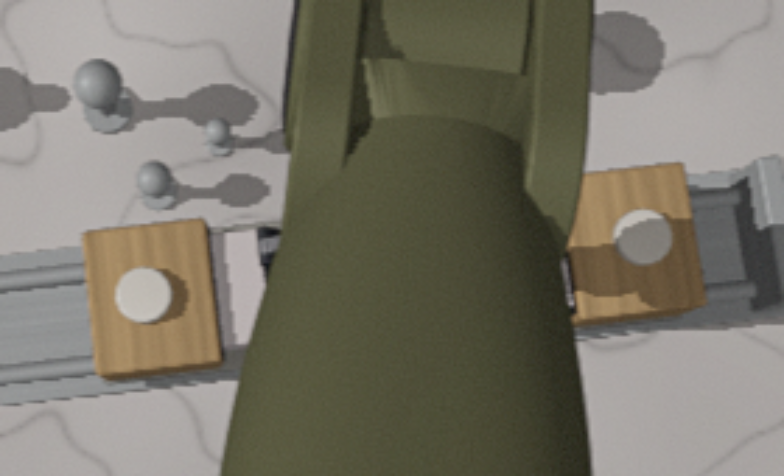

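```bash
cat >> h.py <<'E'
_ref=cv2.imread('pics/top0.png')
def carr():
    """time, shift (mm) of each knob along rail since start, with match score"""
    im=snapshot('top')[:,:,::-1].copy();d=np.array([-.0853,.9964]);out=[]
    for u,v in((301,205),(480,185)):
        t=_ref[v-15:v+16,u-15:u+16]
        m=cv2.matchTemplate(im[140:250,140:560],t,cv2.TM_CCOEFF_NORMED)
        _,s,_,(i,j)=cv2.minMaxLoc(m)
        f=lambda a,b,c:(a-c)/(2*(a-2*b+c))
        try: x=i+f(*m[j,i-1:i+2]);y=j+f(*m[j-1:j+2,i])
        except Exception: x,y=i,j
        P=ray('top',x+155,y+155,119)-ray('top',u,v,119)
        out.append((round(float(P[:2]@d),1),round(float(s),2)))
    st=sense();p=st['position'];rel=(p[:2]-np.array([543.4,-127.7]))
    print('t',round(st['time'],2),'L',out[0],'R',out[1],'tcp along',round(rel@d,1),'F.d',round(st['ft_force'][:2]@d,2))
E
python3 -m pendant '[{"claw":0,"offset":[0,0,-3.05],"turn":[0,0,0]},{"claw":0,"offset":[0,0,-3.05],"turn":[0,0,0]},{"claw":0,"offset":[0,0,-3.05],"turn":[0,0,0]},{"claw":0,"offset":[0,0,-3.05],"turn":[0,0,0]},{"claw":0,"offset":[0,0,0],"turn":[0,0,0]}]'
python3 -c "
from h import *
carr()
im=snapshot('side');cv2.imwrite('pics/s1.png',cv2.resize(im[120:360,220:520,::-1],None,fx=2.4,fy=2.4))"
```

```text
time: 2.45
position: [535.5, -80.7, 74.8]
orientation: [-0.044, 0.999, 0.001, -0.004]
ft_force: [-1.1, 1.1, 0.7]
grip_width: -0.1
t 2.5 L (0.0, 1.0) R (389.0, 0.95) tcp along 47.0 F.d -0.07
```

View pics/s1.png

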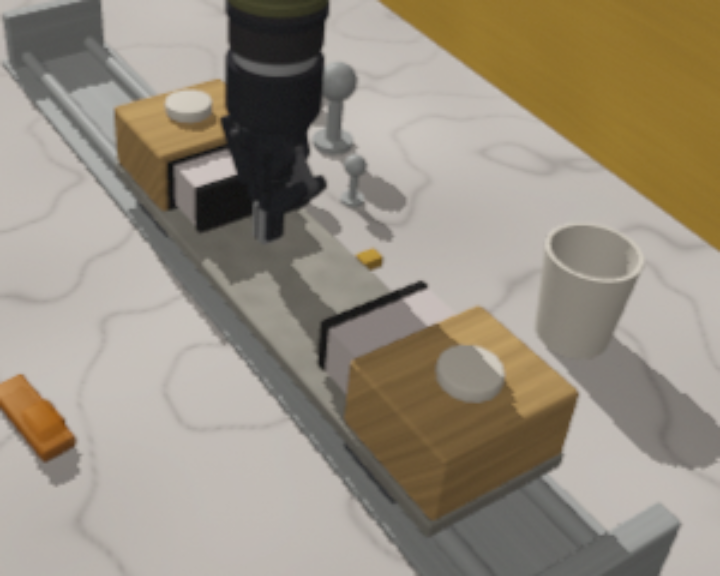

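The side view shows the closed fingers inside the gap with the tip near (268,235), and the knuckles sticking out just above buffer height. I'll raise the tool 17 mm so that only the fingertips meet the face, then push at a constant 30 mm/s.

```bash
python3 -m pendant '[{"claw":0,"offset":[0,0,0.8],"turn":[0,0,0]},{"claw":0,"offset":[0,0,0.8],"turn":[0,0,0]},{"claw":0,"offset":[-0.013,0.15,0],"turn":[0,0,0]},{"claw":0,"offset":[-0.026,0.3,0],"turn":[0,0,0]},{"claw":0,"offset":[-0.026,0.3,0],"turn":[0,0,0]},{"claw":0,"offset":[-0.026,0.3,0],"turn":[0,0,0]},{"claw":0,"offset":[-0.026,0.3,0],"turn":[0,0,0]},{"claw":0,"offset":[-0.026,0.3,0],"turn":[0,0,0]},{"claw":0,"offset":[-0.026,0.3,0],"turn":[0,0,0]},{"claw":0,"offset":[-0.026,0.3,0],"turn":[0,0,0]}]'
python3 -m pendant '[{"claw":0,"offset":[-0.026,0.3,0],"turn":[0,0,0]},{"claw":0,"offset":[-0.026,0.3,0],"turn":[0,0,0]},{"claw":0,"offset":[-0.026,0.3,0],"turn":[0,0,0]},{"claw":0,"offset":[-0.026,0.3,0],"turn":[0,0,0]},{"claw":0,"offset":[-0.026,0.3,0],"turn":[0,0,0]},{"claw":0,"offset":[-0.026,0.3,0],"turn":[0,0,0]},{"claw":0,"offset":[-0.026,0.3,0],"turn":[0,0,0]},{"claw":0,"offset":[-0.026,0.3,0],"turn":[0,0,0]},{"claw":0,"offset":[-0.026,0.3,0],"turn":[0,0,0]},{"claw":0,"offset":[-0.026,0.3,0],"turn":[0,0,0]}]'
python3 -c "
from h import *
carr()"
```

```text
time: 3.55
position: [537.5, -60.0, 94.2]
orientation: [-0.043, 0.999, 0.0, -0.0]
ft_force: [-0.4, -0.4, 0.3]
grip_width: 0.2
time: 4.55
position: [535.0, -30.0, 94.3]
orientation: [-0.043, 0.999, -0.0, 0.0]
ft_force: [1.4, -0.6, -0.4]
grip_width: -0.3
t 4.6 L (9.0, 0.9) R (398.2, 0.89) tcp along 98.5 F.d -0.18
```

```bash
python3 -m pendant '[{"claw":0,"offset":[-0.026,0.3,0],"turn":[0,0,0]},{"claw":0,"offset":[-0.026,0.3,0],"turn":[0,0,0]},{"claw":0,"offset":[-0.026,0.3,0],"turn":[0,0,0]},{"claw":0,"offset":[-0.026,0.3,0],"turn":[0,0,0]},{"claw":0,"offset":[-0.026,0.3,0],"turn":[0,0,0]},{"claw":0,"offset":[-0.026,0.3,0],"turn":[0,0,0]},{"claw":0,"offset":[-0.026,0.3,0],"turn":[0,0,0]},{"claw":0,"offset":[0,0,0],"turn":[0,0,0]}]'
python3 -c "
from h import *
carr();carr();carr();carr()"
```

```text
time: 5.4
position: [533.0, -8.8, 94.3]
orientation: [-0.043, 0.999, 0.0, -0.0]
ft_force: [1.1, -0.5, -0.3]
grip_width: 0.0
t 5.45 L (48.6, 0.91) R (437.7, 0.9) tcp along 119.1 F.d -0.53
t 5.5 L (51.5, 0.92) R (440.5, 0.9) tcp along 119.0 F.d 0.72
t 5.55 L (54.2, 0.95) R (443.2, 0.9) tcp along 118.9 F.d 0.89
t 5.6 L (56.8, 0.96) R (445.9, 0.92) tcp along 118.8 F.d 0.03
```

```bash
python3 -m pendant '[{"claw":0,"offset":[0.034,-0.4,0],"turn":[0,0,0]},{"claw":0,"offset":[0.068,-0.8,0],"turn":[0,0,0]},{"claw":0,"offset":[0.077,-0.9,0],"turn":[0,0,0]},{"claw":0,"offset":[0.077,-0.9,0],"turn":[0,0,0]},{"claw":0,"offset":[0.077,-0.9,0],"turn":[0,0,0]},{"claw":0,"offset":[0.077,-0.9,0],"turn":[0,0,0]},{"claw":0,"offset":[0.068,-0.8,0],"turn":[0,0,0]},{"claw":0,"offset":[0.043,-0.5,0],"turn":[0,0,0]},{"claw":0,"offset":[0.017,-0.2,0],"turn":[0,0,0]}]'
python3 -c "
from h import *
carr()"
```

```text
time: 6.5
position: [538.5, -72.9, 94.3]
orientation: [-0.042, 0.999, 0.0, -0.0]
ft_force: [0.2, -0.3, 0.8]
grip_width: 0.3
t 6.55 L (106.1, 0.97) R (495.0, 0.95) tcp along 55.1 F.d -0.15
```

```bash
python3 -m pendant '[{"claw":0,"offset":[0,0,0],"turn":[0,0,0]},{"claw":0,"offset":[-0.01,0.12,0],"turn":[0,0,0]},{"claw":0,"offset":[-0.021,0.25,0],"turn":[0,0,0]},{"claw":0,"offset":[-0.021,0.25,0],"turn":[0,0,0]},{"claw":0,"offset":[-0.021,0.25,0],"turn":[0,0,0]},{"claw":0,"offset":[-0.021,0.25,0],"turn":[0,0,0]},{"claw":0,"offset":[-0.021,0.25,0],"turn":[0,0,0]},{"claw":0,"offset":[-0.021,0.25,0],"turn":[0,0,0]},{"claw":0,"offset":[-0.021,0.25,0],"turn":[0,0,0]},{"claw":0,"offset":[-0.021,0.25,0],"turn":[0,0,0]}]'
python3 -m pendant '[{"claw":0,"offset":[-0.021,0.25,0],"turn":[0,0,0]},{"claw":0,"offset":[-0.021,0.25,0],"turn":[0,0,0]},{"claw":0,"offset":[-0.021,0.25,0],"turn":[0,0,0]},{"claw":0,"offset":[-0.021,0.25,0],"turn":[0,0,0]},{"claw":0,"offset":[-0.021,0.25,0],"turn":[0,0,0]},{"claw":0,"offset":[-0.021,0.25,0],"turn":[0,0,0]},{"claw":0,"offset":[-0.021,0.25,0],"turn":[0,0,0]},{"claw":0,"offset":[-0.021,0.25,0],"turn":[0,0,0]},{"claw":0,"offset":[-0.021,0.25,0],"turn":[0,0,0]},{"claw":0,"offset":[-0.021,0.25,0],"turn":[0,0,0]}]'
python3 -c "
from h import *
carr()"
```

```text
time: 7.55
position: [536.7, -50.8, 94.3]
orientation: [-0.043, 0.999, -0.0, -0.0]
ft_force: [-0.2, -0.1, 0.6]
grip_width: 0.4
time: 8.55
position: [534.6, -25.9, 94.3]
orientation: [-0.043, 0.999, -0.0, 0.0]
ft_force: [-0.6, 0.1, 0.8]
grip_width: 0.2
t 8.6 L (185.4, 0.97) R (574.4, 0.93) tcp along 102.6 F.d 0.32
```

```bash
python3 -m pendant '[{"claw":0,"offset":[-0.017,0.2,0],"turn":[0,0,0]},{"claw":0,"offset":[-0.017,0.2,0],"turn":[0,0,0]},{"claw":0,"offset":[-0.017,0.2,0],"turn":[0,0,0]},{"claw":0,"offset":[-0.021,0.25,0],"turn":[0,0,0]}]'
python3 -c "
from h import *
carr();carr();carr()
im=snapshot('top');cv2.imwrite('pics/t2.png',im[:,:,::-1])
cv2.imwrite('pics/t2c.png',cv2.resize(im[140:230,200:400,::-1],None,fx=4,fy=4,interpolation=cv2.INTER_CUBIC))"
```

```text
time: 9.0
position: [533.9, -17.4, 94.3]
orientation: [-0.043, 0.999, -0.0, 0.0]
ft_force: [0.2, 0.2, -0.3]
grip_width: 0.1
t 9.05 L (187.2, 0.97) R (576.3, 0.93) tcp along 111.1 F.d 0.18
t 9.1 L (187.3, 0.97) R (576.4, 0.93) tcp along 110.9 F.d -0.35
t 9.15 L (187.4, 0.97) R (576.5, 0.93) tcp along 110.7 F.d -0.52
```

View pics/t2c.png

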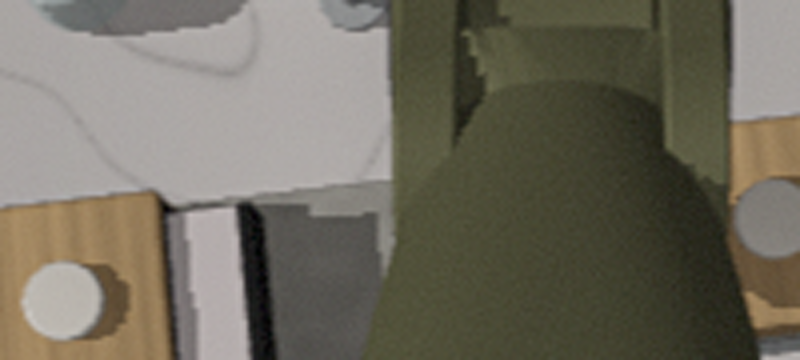

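```bash
python3 -m pendant '[{"claw":0,"offset":[-0.043,0.5,0],"turn":[0,0,0]},{"claw":0,"offset":[-0.085,1.0,0],"turn":[0,0,0]},{"claw":0,"offset":[-0.085,1.0,0],"turn":[0,0,0]},{"claw":0,"offset":[-0.043,0.5,0],"turn":[0,0,0]}]'
python3 -c "
from h import *
carr()
im=snapshot('side');cv2.imwrite('pics/s2.png',im[:,:,::-1])
cv2.imwrite('pics/s2c.png',cv2.resize(im[100:290,240:440,::-1],None,fx=3,fy=3,interpolation=cv2.INTER_CUBIC))
kl,kr=ray('top',215.9,215.2,119),ray('top',393.5,194.8,119)
c=(kl+kr)[:2]/2;d=np.array([-.0853,.9964]);print(kl,kr,c,(c-np.array([543.4,-127.7]))@d)
for P in((632.8,59.4,56),(632.8-24.9,59.4-2.1,41)):print('ball / expected pointer tip side px',px('side',P))"
```

```text
time: 9.6
position: [531.2, 13.7, 94.3]
orientation: [-0.043, 0.999, 0.0, -0.0]
ft_force: [-0.1, -0.7, -1.2]
grip_width: -0.1
t 9.65 L (188.0, 0.98) R (577.1, 0.93) tcp along 142.4 F.d 0.8
[510.71392738 252.45973736 119.        ] [ 543.30300495 -134.62349199  119.        ] [527.00846617  58.91812269] 187.3444952805187
ball / expected pointer tip side px [339.86153057 175.72529781]
ball / expected pointer tip side px [330.73581214 183.85503105]
```

View pics/s2c.png

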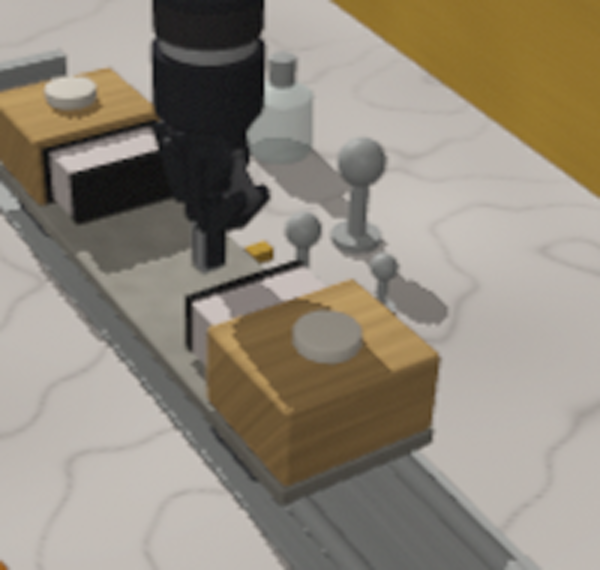

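```bash
python3 -c "
from h import *
im=cv2.imread('pics/s2.png')
cv2.imwrite('pics/s2d.png',cv2.resize(im[160:200,310:360],None,fx=14,fy=14,interpolation=cv2.INTER_CUBIC))"
```

```text
(no output)
```

View pics/s2d.png

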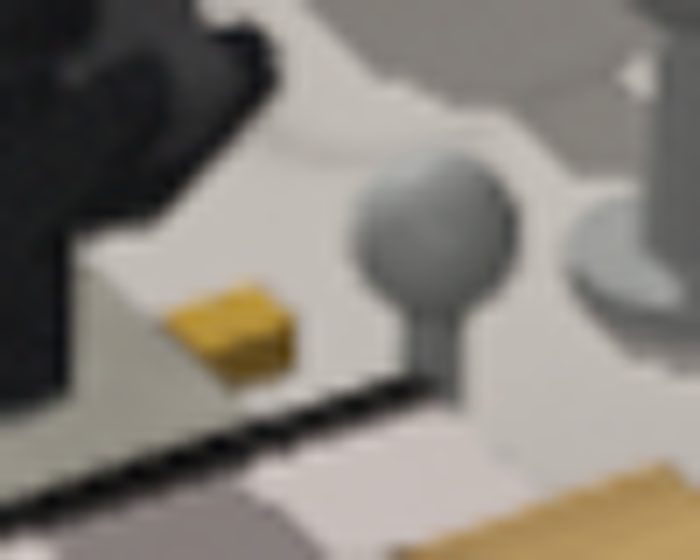

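```bash
python3 -c "
from h import *
d=np.array([-.0853,.9964]);n=np.array([.9964,.0853])
b=ray('side',340.75,175.95,56)
for z in(40,43,45):
  p=ray('side',329.0,181.1,z);r=(p-b)[:2];print(z,p,b,'pointer minus ball: along',r@d,'across',r@n)
carr();carr()"
```

```text
40 [610.22813546  71.03367419  40.        ] [634.25359677  57.64219941  56.        ] pointer minus ball: along 15.392637317963551 across -22.796676848877397
43 [608.09706992  66.9665248   43.        ] [634.25359677  57.64219941  56.        ] pointer minus ball: along 11.521909551609752 across -25.266998397659606
45 [606.67635956  64.25509187  45.        ] [634.25359677  57.64219941  56.        ] pointer minus ball: along 8.941424374040638 across -26.913879430181183
t 9.75 L (188.1, 0.98) R (577.2, 0.93) tcp along 141.3 F.d 0.37
t 9.8 L (188.1, 0.98) R (577.2, 0.92) tcp along 140.9 F.d -0.94
```

Both cameras put the pointer about 9 mm past the post (top +8, side +9 to +11), with the caddy practically at rest. I'll nudge it back to the right gently via the right buffer.

```bash
python3 -m pendant '[{"claw":0,"offset":[0.043,-0.5,0],"turn":[0,0,0]},{"claw":0,"offset":[0.077,-0.9,0],"turn":[0,0,0]},{"claw":0,"offset":[0.06,-0.7,0],"turn":[0,0,0]},{"claw":0,"offset":[0.026,-0.3,0],"turn":[0,0,0]},{"claw":0,"offset":[0,0,0],"turn":[0,0,0]},{"claw":0,"offset":[0.003,-0.03,0],"turn":[0,0,0]},{"claw":0,"offset":[0.003,-0.03,0],"turn":[0,0,0]},{"claw":0,"offset":[0.003,-0.03,0],"turn":[0,0,0]},{"claw":0,"offset":[0.003,-0.03,0],"turn":[0,0,0]},{"claw":0,"offset":[0.003,-0.03,0],"turn":[0,0,0]}]'
python3 -c "
from h import *
carr()"
python3 -m pendant '[{"claw":0,"offset":[0.003,-0.03,0],"turn":[0,0,0]},{"claw":0,"offset":[0.003,-0.03,0],"turn":[0,0,0]},{"claw":0,"offset":[0.003,-0.03,0],"turn":[0,0,0]},{"claw":0,"offset":[0.003,-0.03,0],"turn":[0,0,0]},{"claw":0,"offset":[0.003,-0.03,0],"turn":[0,0,0]},{"claw":0,"offset":[0.003,-0.03,0],"turn":[0,0,0]},{"claw":0,"offset":[0.003,-0.03,0],"turn":[0,0,0]},{"claw":0,"offset":[0.003,-0.03,0],"turn":[0,0,0]},{"claw":0,"offset":[0.003,-0.03,0],"turn":[0,0,0]},{"claw":0,"offset":[0.003,-0.03,0],"turn":[0,0,0]}]'
python3 -c "
from h import *
carr()"
```

```text
time: 10.8
position: [533.5, -12.9, 94.3]
orientation: [-0.043, 0.999, -0.0, -0.0]
ft_force: [0.6, -0.1, 0.2]
grip_width: -0.1
t 10.85 L (188.3, 0.98) R (577.4, 0.93) tcp along 115.1 F.d 0.37
time: 11.85
position: [533.8, -16.1, 94.3]
orientation: [-0.043, 0.999, -0.0, -0.0]
ft_force: [-0.3, -0.4, 0.0]
grip_width: -0.2
t 11.9 L (188.3, 0.98) R (577.4, 0.93) tcp along 112.0 F.d -0.43
```

```bash
python3 -m pendant '[{"claw":0,"offset":[0.003,-0.03,0],"turn":[0,0,0]},{"claw":0,"offset":[0.003,-0.03,0],"turn":[0,0,0]},{"claw":0,"offset":[0.003,-0.03,0],"turn":[0,0,0]},{"claw":0,"offset":[0.003,-0.03,0],"turn":[0,0,0]},{"claw":0,"offset":[0.003,-0.03,0],"turn":[0,0,0]},{"claw":0,"offset":[0.003,-0.03,0],"turn":[0,0,0]},{"claw":0,"offset":[0.003,-0.03,0],"turn":[0,0,0]},{"claw":0,"offset":[0.003,-0.03,0],"turn":[0,0,0]},{"claw":0,"offset":[0.003,-0.03,0],"turn":[0,0,0]},{"claw":0,"offset":[0.003,-0.03,0],"turn":[0,0,0]}]'
python3 -c "
from h import *
carr()"
python3 -m pendant '[{"claw":0,"offset":[0.003,-0.03,0],"turn":[0,0,0]},{"claw":0,"offset":[0.003,-0.03,0],"turn":[0,0,0]},{"claw":0,"offset":[0.003,-0.03,0],"turn":[0,0,0]},{"claw":0,"offset":[0.003,-0.03,0],"turn":[0,0,0]},{"claw":0,"offset":[0.003,-0.03,0],"turn":[0,0,0]}]'
python3 -c "
from h import *
carr()"
```

```text
time: 12.9
position: [534.1, -19.1, 94.3]
orientation: [-0.043, 0.999, -0.0, -0.0]
ft_force: [0.1, 0.1, -0.6]
grip_width: 0.4
t 12.95 L (187.9, 0.98) R (577.0, 0.93) tcp along 109.0 F.d 0.16
time: 13.45
position: [534.3, -20.6, 94.3]
orientation: [-0.043, 0.999, -0.0, -0.0]
ft_force: [0.0, -0.2, -0.9]
grip_width: -0.1
t 13.5 L (186.0, 0.98) R (575.0, 0.92) tcp along 107.5 F.d -0.57
```

```bash
python3 -m pendant '[{"claw":0,"offset":[-0.085,1.0,0],"turn":[0,0,0]},{"claw":0,"offset":[-0.085,1.0,0],"turn":[0,0,0]},{"claw":0,"offset":[-0.085,1.0,0],"turn":[0,0,0]}]'
python3 -c "
from h import *
carr()"
python3 -m pendant '[{"claw":0,"offset":[0,0,0],"turn":[0,0,0]},{"claw":0,"offset":[0,0,0],"turn":[0,0,0]},{"claw":0,"offset":[0,0,0],"turn":[0,0,0]}]'
python3 -c "
from h import *
carr()"
```

```text
time: 13.8
position: [531.6, 10.5, 94.3]
orientation: [-0.043, 0.999, 0.0, -0.0]
ft_force: [1.2, 0.1, -0.1]
grip_width: -0.3
t 13.85 L (184.4, 0.98) R (573.5, 0.93) tcp along 140.1 F.d 1.66
time: 14.15
position: [531.8, 9.3, 94.3]
orientation: [-0.043, 0.999, -0.0, 0.0]
ft_force: [0.7, 0.3, -0.2]
grip_width: 0.1
t 14.2 L (182.8, 0.97) R (571.8, 0.94) tcp along 137.5 F.d -0.3
```

```bash
python3 -m pendant '[{"claw":0,"offset":[0,0,3],"turn":[0,0,0]},{"claw":0,"offset":[0,0,4],"turn":[0,0,0]},{"claw":0,"offset":[0,0,4],"turn":[0,0,0]},{"claw":0,"offset":[0,0,3],"turn":[0,0,0]},{"claw":0,"offset":[0,4,0],"turn":[0,0,0]},{"claw":0,"offset":[0,4,0],"turn":[0,0,0]},{"claw":0,"offset":[0,4,0],"turn":[0,0,0]},{"claw":0,"offset":[0,4,0],"turn":[0,0,0]},{"claw":0,"offset":[0,4,0],"turn":[0,0,0]},{"claw":0,"offset":[0,4,0],"turn":[0,0,0]}]'
python3 -c "
from h import *
carr()"
python3 -m pendant '[{"claw":0,"offset":[-1,4,0],"turn":[0,0,0]},{"claw":0,"offset":[-1,4,0],"turn":[0,0,0]},{"claw":0,"offset":[-1,4,0],"turn":[0,0,0]},{"claw":0,"offset":[0,0,0],"turn":[0,0,0]},{"claw":0,"offset":[0,0,0],"turn":[0,0,0]},{"claw":0,"offset":[0,0,0],"turn":[0,0,0]},{"claw":0,"offset":[0,0,0],"turn":[0,0,0]},{"claw":0,"offset":[0,0,0],"turn":[0,0,0]},{"claw":0,"offset":[0,0,0],"turn":[0,0,0]},{"claw":0,"offset":[0,0,0],"turn":[0,0,0]}]'
python3 -c "
from h import *
carr();carr()
im=snapshot('top')[:,:,::-1];cv2.imwrite('pics/t3.png',im)
cv2.imwrite('pics/t3c.png',cv2.resize(im[130:240,200:420],None,fx=3.6,fy=3.6,interpolation=cv2.INTER_CUBIC))"
```

```text
time: 15.2
position: [531.7, 250.7, 234.4]
orientation: [-0.042, 0.999, -0.0, 0.0]
ft_force: [1.5, -0.3, -0.2]
grip_width: 0.3
t 15.25 L (179.0, 0.9) R (568.0, 0.9) tcp along 383.8 F.d 4.36
time: 16.25
position: [502.0, 369.0, 234.4]
orientation: [-0.042, 0.999, 0.0, 0.0]
ft_force: [-0.2, -0.2, 0.7]
grip_width: 0.1
t 16.3 L (177.5, 0.84) R (566.4, 0.79) tcp along 498.6 F.d -0.05
t 16.35 L (177.4, 0.84) R (566.3, 0.79) tcp along 498.7 F.d -0.56
```

View pics/t3c.png

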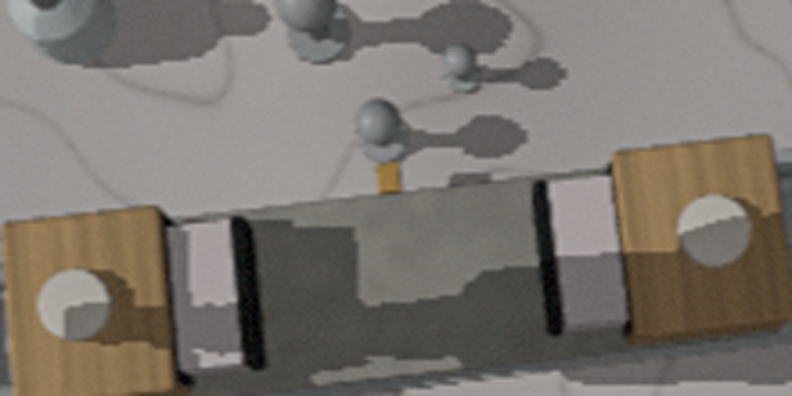

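The arm is clear of the scene. The pointer tip is at (307.3,175.7), directly below the middle ball at (304.9,163.5), whose foot disc is at about (306.1,171).

```bash
python3 -m pendant '[{"claw":0,"offset":[0,0,0],"turn":[0,0,0]},{"claw":0,"offset":[0,0,0],"turn":[0,0,0]},{"claw":0,"offset":[0,0,0],"turn":[0,0,0]},{"claw":0,"offset":[0,0,0],"turn":[0,0,0]},{"claw":0,"offset":[0,0,0],"turn":[0,0,0]},{"claw":0,"offset":[0,0,0],"turn":[0,0,0]},{"claw":0,"offset":[0,0,0],"turn":[0,0,0]},{"claw":0,"offset":[0,0,0],"turn":[0,0,0]},{"claw":0,"offset":[0,0,0],"turn":[0,0,0]},{"claw":0,"offset":[0,0,0],"turn":[0,0,0]}]'
python3 -c "
from h import *
d=np.array([-.0853,.9964]);n=np.array([.9964,.0853])
p=ray('top',307.3,175.6,42)
for b in(ray('top',304.9,163.5,56),ray('top',306.1,171,3)):print((p-b)[:2]@d,(p-b)[:2]@n)
carr()
im=snapshot('side')[:,:,::-1];cv2.imwrite('pics/s3.png',im)
cv2.imwrite('pics/s3c.png',cv2.resize(im[160:200,310:360],None,fx=14,fy=14,interpolation=cv2.INTER_CUBIC))"
```

```text
time: 17.4
position: [501.8, 369.4, 234.3]
orientation: [-0.043, 0.999, 0.0, 0.0]
ft_force: [0.1, -0.2, -0.2]
grip_width: -0.0
-1.89650107711065 -26.35887108888233
-3.3094784240928883 -20.01915131335842
t 17.45 L (176.5, 0.83) R (565.4, 0.79) tcp along 498.9 F.d -0.83
```

View pics/s3c.png

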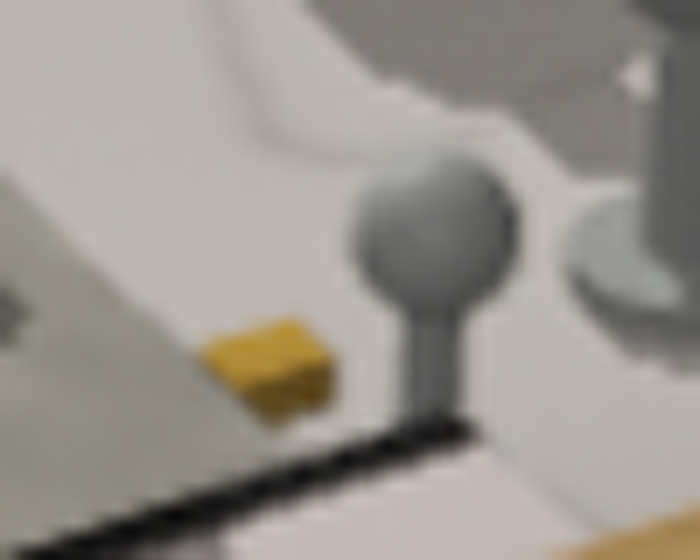

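The side camera agrees: the tip is at (332.0,183.8), where about (331.6,184.1) is expected for exact alignment. Next I'll wait out the still time without touching anything.

```bash
for i in 1 2 3 4; do python3 -m pendant '[{"claw":0,"offset":[0,0,0],"turn":[0,0,0]},{"claw":0,"offset":[0,0,0],"turn":[0,0,0]},{"claw":0,"offset":[0,0,0],"turn":[0,0,0]},{"claw":0,"offset":[0,0,0],"turn":[0,0,0]},{"claw":0,"offset":[0,0,0],"turn":[0,0,0]},{"claw":0,"offset":[0,0,0],"turn":[0,0,0]},{"claw":0,"offset":[0,0,0],"turn":[0,0,0]},{"claw":0,"offset":[0,0,0],"turn":[0,0,0]},{"claw":0,"offset":[0,0,0],"turn":[0,0,0]},{"claw":0,"offset":[0,0,0],"turn":[0,0,0]}]' >/dev/null; python3 -c "
from h import *
carr()"; done
```

```text
t 18.55 L (176.5, 0.82) R (565.4, 0.79) tcp along 498.9 F.d 0.37
t 19.6 L (176.5, 0.82) R (565.4, 0.79) tcp along 498.9 F.d -0.18
t 20.65 L (176.5, 0.82) R (565.4, 0.79) tcp along 498.9 F.d -0.06
t 21.7 L (176.5, 0.82) R (565.5, 0.79) tcp along 498.9 F.d -0.38
```

```bash
python3 -c "
from plant import *
print(job_done())"
```

```text
the job is handed in; nothing more can be done
None
```

The caddy is standing still with its pointer opposite the middle-sized ball post. I handed the job in at about 21.7 s of the 42 s allowed; no verdict was reported.

**Moves:** I pushed the left buffer at 30 mm/s, so the caddy coasted off at about 54 mm/s. I then braked it on the right buffer with the finger moving along at about half its speed. It came nearly to rest about 9 mm too far left, so I gave the right buffer one slow nudge back. The arm then lifted clear and touched nothing more.

**Last checks:**
- **Standstill:** the tracked position stayed at 176.5 mm of travel from 17.4 s to 21.7 s, a little over 4 s.
- **Top camera:** the pointer is 2 mm right of the ball, or 3 mm right measured from the post's foot.
- **Side camera:** the pointer is within about 1 mm of the post.
- **Disagreements:** the cameras differ by 1 to 3 mm, well inside the 12 mm allowed. The top camera also put the two knobs about 388 mm apart where I expected 380 mm; I took that as the knobs sitting slightly outward and relied on the direct pointer-to-post comparison.
- **Not measured:** the buffer contact force was too small to read through the wrist sensor's noise of about 1 N. From the spring rate I estimate it stayed below 0.5 N. I saw nothing else disturbed, but I did not re-measure the cup, atomiser, brush and clip.

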